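# Fork the counters out of the deep shape sorter

### The arm

A 7-joint arm with a two-finger parallel gripper is mounted at the origin on the work surface. World frame = base frame: x ahead of the robot, y to its left, z up, the work surface at z = 0. Lengths are in mm, angles in rad, forces in N, time in s.
With the tool pointing down it reaches from about 400 to 900 mm from the base axis. Payload 5.6 kg.
Tool frame: the origin (TCP) lies midway between the tips of the shut fingers; the grasp point (between the pads) lies 19 mm behind it; z points along the fingers, y is the line along which they close (so a half turn about z gives the same grasp; the last joint's range is limited). The gripper opens to 92 mm and grips with 3 to 60 N. Pads are 20 mm wide; open, the fingers measure 128 mm over their backs; the gripper's body (75 mm by 189 mm) begins 69 mm behind the grasp point.
Start: joints at [-1.345, 0.468, -0.012, 1.603, 0.006, 1.071, -0.056], TCP at [172.666, 626.655, 193.692] pointing down, gripper open.
Joint ranges: [-2.53, 2.53], [-0.31, 2.02], [-1.57, 1.55], [0.28, 2.44], [-1.29, 4.43], [0.15, 1.84], [-2.92, 2.92]. Speed limits (rad/s): [2.57, 2.57, 3.14, 3.14, 3.14, 3.14, 3.14].

### API

Orientations are given as a rotation vector (axis times angle).
In Python, from cell import robot, grip, kin, viewer gives the robot as it stands. Calls block until the motion is done:
- robot.movep(position, orientation): joint-space move of the TCP to a pose.
- robot.servo_line(position, feed=150, rotation=None): straight line of the TCP; rotation=None keeps the orientation; feed is the mean speed in mm/s.
- robot.goto_joints(angles): joint-space move.
- grip(opening, newtons=None): opening from 0.0 (shut) to 1.0 (fully open); newtons is the grip in N (None keeps the last); returns when the fingers have stopped.
- robot.hold(seconds).
- kin.ik(position, orientation): joint angles nearest the present ones, or None.
- robot.observe(): the state.
- viewer.read_camera(name): name is "scene" or "top"; returns the picture (400x640x3 uint8, red, green, blue); there is no depth.
- viewer.camera_info(name): a dict with "camera_matrix" (3x3 intrinsics, pixels), "R" (3x3) and "t" (3): a world point X has camera coordinates R X + t. Camera axes: x right, y down, z forward; pixel columns grow to the right and rows downward; lengths in mm; the calibration is good to about 2 mm. A picture is of the moment at which its call begins. camera_info takes no time and is no camera call.
A pose or a line that the arm cannot do raises robot.IKError and nothing moves.
- robot.job_done(): hands the job in; it is judged then, once.
Trained networks look in the newest picture that a camera, given by its name, has taken for a name from the list of things; names that differ only in an ending like _2 or _b are one class to them, and where a whole thing is asked for, a point or a joint stands for the part that bears it (a point fixed in the world has none). Each returns a list of dicts, best first, with "confidence" (0 to 1); they miss things now and then, are a little off and sometimes report something else, mostly with a low value. They report only what shows in the picture. A call takes as long as a camera call.
- viewer.silhouettes(name, camera): "mask" (400x640 bool, what is visible of it).
- viewer.pinpoint(name, camera): "at" ([x, y, z] in mm, in the coordinates of the camera as it stood for that picture, good to about 4 mm: a listed point, or the origin of a listed thing).
The state is a dict: "t": time; "joints": joint angles; "joint_velocities": joint speeds; "joint_torque": joint torques, N m; "tcp_pos": TCP position; "tcp_rot": TCP orientation; "contact_force": force on the tool from outside, world axes, zero at the start; "wrist_torque": the same for the moment, N m; "grip_width": opening from 0.0 (shut) to 1.0 (fully open); "grip_force": force on a finger pad.
Only numpy, scipy, OpenCV 4.12 (cv2) and the standard library are available. Lean on these libraries where they do the work, as an engineer would, in place of code of your own. Each camera call takes 0.05 s, during which the arm holds its last target. There are 200 camera calls.

### The job

The maple counters have ended up at the bottom of the teal shape sorter's deep wells. Pull the forked picker out of the enamel mug and, using it and not your fingers, lift every counter out of its well by the knob, standing each upright on the floor of the counting tray. When all are in the tray, put the picker back upright in the mug as you found it, fork down with its guard cross resting on the rim, and leave the mug upright and the marbles, small abacus and wooden pot undisturbed.

Things in the scene. Friction and masses are not known exactly. Their poses are not given: they have to be found in the camera images.
- sorter: Teal rack, fixed, open-topped, 94 (x) by 217 (y) by 132 mm tall. Four wells in a row at y = -79.5, -26.5, 26.5, 79.5 mm, x = 0, each 84 (x) by 48 mm (y) inside, floor 5 mm above the underside, at most one counter in each; walls 5 mm. A 20 mm upright slit in the +x wall of each well, from 12 mm up to the rim. Origin: centre of the underside, z up. May swap sides with the tray; yaw varies.
- counter1: Maple counter like a big pawn, 45 g: round base 40 mm across, neck 8 mm, ball knob 20 mm. Underside to base top 20 mm; neck from 20 to 38 mm; knob centre 48 mm, top 58 mm above the underside. Origin: centre of the underside, z up. Starts standing in a sorter well, 10 to 20 mm to +x of its middle; may be absent.
- counter2: Maple counter like a big pawn, 45 g: round base 40 mm across, neck 8 mm, ball knob 20 mm. Underside to base top 20 mm; neck from 20 to 38 mm; knob centre 48 mm, top 58 mm above the underside. Origin: centre of the underside, z up. Starts standing in a sorter well, 10 to 20 mm to +x of its middle; may be absent.
- counter3: Maple counter like a big pawn, 45 g: round base 40 mm across, neck 8 mm, ball knob 20 mm. Underside to base top 28 mm; neck from 28 to 46 mm; knob centre 56 mm, top 66 mm above the underside. Origin: centre of the underside, z up. Starts standing in a sorter well, 10 to 20 mm to +x of its middle; may be absent.
- counter4: Maple counter like a big pawn, 45 g: round base 40 mm across, neck 8 mm, ball knob 20 mm. Underside to base top 28 mm; neck from 28 to 46 mm; knob centre 56 mm, top 66 mm above the underside. Origin: centre of the underside, z up. Starts standing in a sorter well, 10 to 20 mm to +x of its middle; may be absent.
- picker: Picker, 188 mm long, 130 g, upright in the mug, fork down. Origin: on the long axis at the fork's underside; z up to the handle, x the way the fork opens. Shaft 10 mm across. Guard: two crossed bars 94 mm long, 10 mm wide, along x and y, z = 116 to 124 mm, resting on the mug's rim.
- picker_handle (a point): Middle of the picker's square wooden handle, 152 mm above the picker's origin: 18 by 18 mm, sides along the picker's x and y, from z = 124 to 180 mm; above it a 26 mm square cap, to z = 188 mm.
- picker_fork (a point): Middle of the fork's slot, 17 mm ahead (+x) of the picker's axis at its underside. Steel plate 5 mm thick, 22 mm wide; two prongs end 27 mm ahead of the axis, slot between them 12 mm wide, open in front, closed 9 mm ahead of the axis. The last 2 mm of each prong has a lip 3 mm high on top. Slid round a counter's neck and lifted, it carries the knob: knob centre 13 mm above the fork's underside.
- mug: Speckled off-white enamel mug, straight, 80 mm across, 124 mm tall, wall 3 mm, bottom 5 mm, loose, 400 g, with a handle reaching to 66 mm from its axis on the +y side. Origin: centre of the underside, z up. With the picker in it, the picker's origin is 8 mm above the mug's.
- tray: Dark wooden counting tray, loose, 600 g: open, 130 mm (x) by 212 mm (y), walls 6 mm thick and 18 mm high, floor 6 mm thick. Origin: centre of the underside, z up; it lies flat on the countertop.
- tray_floor (a point): Centre of the top of the tray's floor, 6 mm above its underside; axes as the tray's.
- stand: Bystander: small maple block 56 mm by 108 mm by 18 mm with two dimples along its y, carrying the marbles, beyond the mug. Origin: centre of the underside.
- marble1_center (a point): Bystander: centre of a green glass marble 40 mm across, on the stand.
- marble2_center (a point): Bystander: centre of the other green glass marble 40 mm across, on the stand.
- abacus: Bystander: small wooden abacus standing on a foot, 80 mm by 170 mm, 150 mm tall, on the robot's right. Origin: centre of the underside.
- pot: Bystander: wooden pot 70 mm across, 70 mm tall, on the robot's left. Origin: centre of the underside.

How it is judged:
By the outcome, as a careful person would: the job done as asked, in the order asked, and still so for the second after the job is handed in, with the robot touching nothing.
Of counter1, counter2, counter3, counter4 only 2 to 4 are there at a start; the rules pass over those that are not, and their reading is None.
At some moment in a run one of mug, tray may be knocked a few centimetres aside while the robot is not near it.
It also fails if it takes over 210 s, if anything falls off the work surface, if the arm or the gripper's body presses on something with over 40 N, if the wrist force passes 120 N, or if a joint passes its speed limit or range.

## Working session

There is one attempt and no reset: what is moved stays moved. The work goes in short steps, each a Python script; the robot and the scene stay as the last script left them, time stands still between calls to the robot, and variables do not carry over. Pictures are saved under pics/ and viewed, at most 14 in all, crops included, and the job is handed in when it is done.

```bash
ls; mkdir -p pics; cat > h.py <<'E'
import numpy as np, cv2
from scipy.spatial.transform import Rotation as Rn
from cell import robot, grip, kin, viewer
def cam(n): 
    i=viewer.camera_info(n); return np.array(i["camera_matrix"]),np.array(i["R"]),np.array(i["t"]).ravel()
def snap(n,f=None):
    p=viewer.read_camera(n)
    if f: cv2.imwrite(f'pics/{f}.png',p[:,:,::-1])
    return p
def pins(name,c):
    K,R,t=cam(c)
    return [(round(d['confidence'],2),np.round(R.T@(np.array(d['at'])-t),1)) for d in viewer.pinpoint(name,c)]
def proj(P,c):
    K,R,t=cam(c); q=K@(R@np.array(P,float)+t); return q[:2]/q[2]
def ray(px,z,c):
    K,R,t=cam(c); o=-R.T@t; d=R.T@np.linalg.solve(K,[px[0],px[1],1]); return o+d*(z-o[2])/d[2]
E
python3 - <<'E'
from h import *
for c in ["scene","top"]:
    snap(c,c+'0')
    K,R,t=cam(c); print(c,K.tolist(),(-R.T@t).round(),R[2].round(2))
    for n in "sorter counter1 counter3 picker picker_handle picker_fork mug tray_floor stand abacus pot".split():
        print(n,[(a,b.tolist()) for a,b in pins(n,c)[:5]])
print(robot.observe())
E
```

```text
pics
scene [[490.1235158052574, 0.0, 316.7137530038827], [0.0, 490.1235158052574, 184.33674965715687], [0.0, 0.0, 1.0]] [1360.  270. 1336.] [-0.54 -0.21 -0.82]
sorter [(0.6, [555.3, 245.4, 3.5])]
counter1 [(0.62, [550.2, 168.9, 6.1]), (0.6, [561.2, 222.2, 2.6])]
counter3 [(0.62, [550.2, 168.9, 6.1]), (0.6, [561.2, 222.2, 2.6])]
picker [(0.77, [585.5, -1.7, 13.3])]
picker_handle [(0.63, [583.8, 2.4, 163.4])]
picker_fork []
mug [(0.89, [578.0, -3.0, 5.9])]
tray_floor [(0.65, [574.4, -255.7, 7.1])]
stand [(0.71, [729.1, -1.6, 0.7]), (0.4, [456.3, -567.0, 0.1])]
abacus [(0.93, [454.6, -568.4, 2.8])]
pot [(0.93, [556.3, 480.7, -1.0])]
top [[516.0566817644948, 0.0, 307.7728305981324], [0.0, 516.0566817644948, 203.97151575698848], [0.0, 0.0, 1.0]] [ 297.  -11. 1950.] [ 0.15 -0.02 -0.99]
sorter [(0.76, [556.3, 249.6, -0.0])]
counter1 [(0.65, [551.9, 173.7, 2.8]), (0.52, [560.2, 224.8, 2.5])]
counter3 [(0.65, [551.9, 173.7, 2.8]), (0.52, [560.2, 224.8, 2.5])]
picker [(0.48, [582.8, -1.4, 9.3])]
picker_handle [(0.55, [585.7, -0.7, 160.6]), (0.3, [730.0, -0.5, 2.5])]
picker_fork [(0.56, [598.5,
[... 295 characters left out ...]
ts': array([-1.34498588,  0.46746602, -0.01158995,  1.60267675,  0.00603303,
        1.07142553, -0.0563108 ]), 'joint_velocities': array([ 0.00041655, -0.00016446, -0.00093024, -0.00056014, -0.00030489,
       -0.00059792,  0.00156069]), 'joint_torque': array([ 1.32126046e-03, -5.20414209e+01, -1.17543567e-02, -2.44051999e+01,
       -5.66656573e-02,  1.11375246e-02,  3.87188436e-06]), 'tcp_pos': array([172.6928443 , 626.65687702, 193.72407872]), 'tcp_rot': array([4.21083241e-01, 3.11316591e+00, 8.30377645e-05]), 'contact_force': array([-0.44384723,  0.25870527, -0.10287415]), 'wrist_torque': array([-0.02324467, -0.05066468,  0.02486287]), 'grip_force': 0.0, 'grip_width': 0.999864591399157}
```

```bash
python3 - <<'E'
from h import *
p=cv2.imread('pics/scene0.png'); print([proj(q,'scene').round() for q in [(556,248,130),(583,-1,120),(575,-256,6)]])
q=[proj(x,'scene') for x in [(556,248,130),(583,-1,120),(575,-256,6)]]
cv2.imwrite('pics/s0.png',cv2.resize(p,(800,500)))
c=q[0].astype(int); a=p[c[1]-75:c[1]+105,c[0]-110:c[0]+110]; cv2.imwrite('pics/s1.png',cv2.resize(a,None,fx=3.3,fy=3.3,interpolation=2))
print(c)
t=cv2.imread('pics/top0.png'); c=proj((556,248,130),'top').astype(int);d=proj((583,-1,120),'top').astype(int);print(c,d)
A=t[c[1]-45:c[1]+45,c[0]-50:c[0]+50];B=t[d[1]-45:d[1]+45,d[0]-50:d[0]+50]
cv2.imwrite('pics/t1.png',cv2.resize(np.hstack([A,B]),None,fx=4,fy=4,interpolation=2))
E
```

```text
[array([410., 213.]), array([327., 194.]), array([255., 186.])]
[410 213]
[224 207] [294 199]
```

View pics/s0.png

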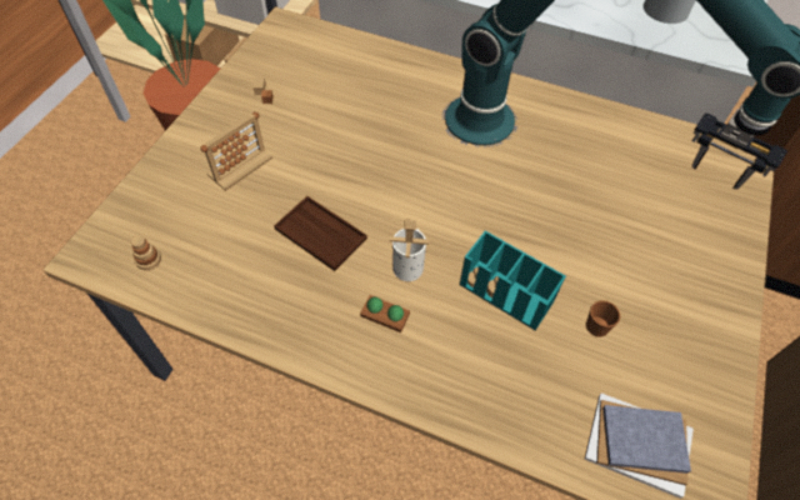

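View pics/s1.png

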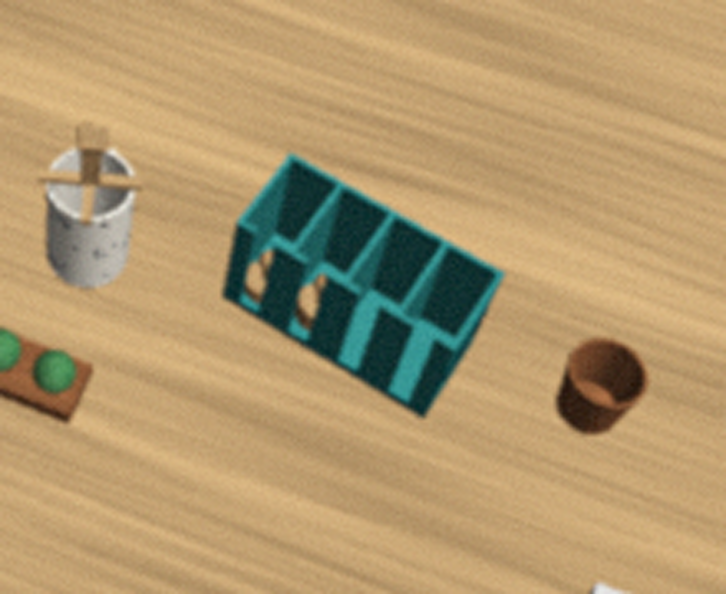

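View pics/t1.png

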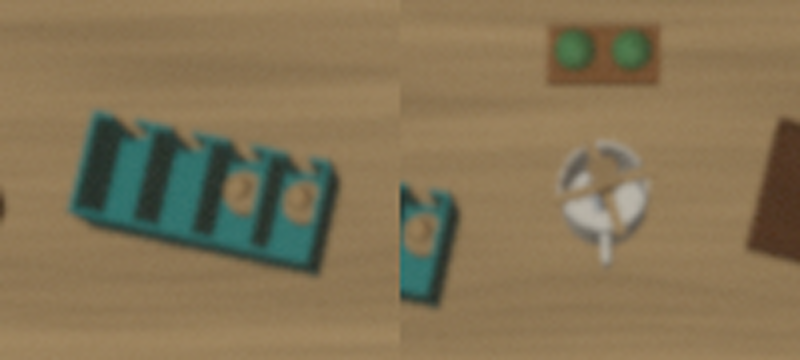

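The arm is folded away at the left. The scene and top pictures show the teal sorter at robot left with its slits facing away from the robot. There are counters only in its two right-hand (-y) wells, at about (240,190) and (300,200) in the top crop. The mug with the picker is in the middle, its handle towards the robot, and the tray is at the right. Next I fit poses to the silhouettes.

```bash
cat >> h.py <<'E'
from scipy.optimize import minimize
def box(x0,x1,y0,y1,z0,z1): return np.array([[x,y,z] for x in(x0,x1) for y in(y0,y1) for z in(z0,z1)],float)
def cyl(r,z0,z1,x=0,y=0):
    a=np.linspace(0,2*np.pi,40); return np.array([[x+r*np.cos(b),y+r*np.sin(b),z] for b in a for z in(z0,z1)])
def sph(r,z): return np.vstack([cyl(r*np.cos(a),z+r*np.sin(a),z+r*np.sin(a)) for a in np.linspace(-1.5,1.5,11)])
M={'sorter':[box(-47,47,-108.5,108.5,0,132)],'mug':[cyl(40,0,124),box(-5,5,38,66,25,100)],
 'tray':[box(-65,65,-106,106,0,18)],
 'picker':[box(-9,9,-9,9,124,180),box(-13,13,-13,13,180,188),box(-47,47,-5,5,116,124),box(-5,5,-47,47,116,124),cyl(5,0,116),box(-5,9,-11,11,0,5),box(9,27,6,11,0,5),box(9,27,-11,-6,0,5)]}
def counter(h): return [cyl(20,0,h),cyl(4,h,h+18),sph(10,h+28)]
def render(model,R,p,c,s=4):
    im=np.zeros((400*s,640*s),np.uint8); K,Rc,t=cam(c)
    for b in model:
        q=(b@R.T+p)@Rc.T+t; q=q@K.T; q=q[:,:2]/q[:,2:]
        cv2.fillConvexPoly(im,cv2.convexHull(((q+.5)*s).astype(np.int32)),255)
    return cv2.resize(im,(640,400),interpolation=cv2.INTER_AREA)/255.
def mask(name,c,near=None):
    L=viewer.silhouettes(name,c)
    if near is not None and L:
        u=proj(near,c); L=[d for d in L if np.hypot(*(np.argwhere(d['mask']).mean(0)[::-1]-u))<40]
    return L[0]['mask'] if L else None
def fit(model,masks,x0,z=0.,hull=False,reg=None):
    """planar pose x,y,yaw; masks {cam:mask}"""
    ms={}
    for c,m in masks.items():
        m=m.astype(np.uint8)
        if hull:
            k=np.zeros_like(m); cv2.fillConvexPoly(k,cv2.convexHull(np.argwhere(m)[:,::-1].astype(np.int32)),1); m=k
        ms[c]=cv2.GaussianBlur(m.astype(float),(0,0),1)
    sc=np.array([1,1,100.])
    def f(v):
        x,y,a=v/np.array([1,1,100.]); Rz=Rn.from_euler('z',a).as_matrix()
        return sum(((cv2.GaussianBlur(render(model,Rz,np.array([x,y,z]),c),(0,0),1)-m)**2).sum() for c,m in ms.items())
    x0=np.array(x0,float)*sc
    r=minimize(f,x0,method='Nelder-Mead',options=dict(initial_simplex=np.vstack([x0]+[x0+8*e for e in np.eye(3)]),xatol=.1,fatol=.05,maxiter=150))
    return (r.x/sc).round(3),round(r.fun,1)
E
python3 - <<'E'
from h import *
for c in["scene","top"]: snap(c)
for n,x0,h in [('sorter',[556,248,-.22],1),('mug',[582,-2,1.57],0),('tray',[575,-256,-.3],1)]:
    ms={c:mask(n,c) for c in("scene","top")}; ms={c:m for c,m in ms.items() if m is not None}
    for c in ms: print(n,c,*fit(M[n],{c:ms[c]},x0,hull=h))
    print(n,'both',*fit(M[n],ms,x0,hull=h))
ms={c:mask('picker',c) for c in("scene","top")}; ms={c:m for c,m in ms.items() if m is not None}
for a in (.2,.2+np.pi/2): print('picker',list(ms),[m.sum() for m in ms.values()],*fit(M['picker'][:4],ms,[583,-1,a],z=8))
E
```

```text
sorter scene [ 5.53369e+02  2.49878e+02 -2.30000e-01] 24.8
sorter top [ 5.55431e+02  2.52639e+02 -2.30000e-01] 8.9
sorter both [ 5.53864e+02  2.51041e+02 -2.22000e-01] 43.1
mug scene [582.031  -1.266   1.625] 156.0
mug top [583.652  -1.292   1.599] 126.6
mug both [ 5.82297e+02 -4.13000e-01  1.59300e+00] 283.2
tray scene [ 5.72960e+02 -2.54001e+02 -2.62000e-01] 21.2
tray top [ 5.76040e+02 -2.52278e+02 -2.38000e-01] 24.6
tray both [ 5.74676e+02 -2.54013e+02 -2.65000e-01] 58.1
picker ['scene', 'top'] [np.int64(313), np.int64(149)] [ 5.82167e+02 -2.52400e+00  2.96000e-01] 32.6
picker ['scene', 'top'] [np.int64(313), np.int64(149)] [582.167  -2.524   1.866] 32.6
```

```bash
cat > c.py <<'E'
from h import *
for c in["scene","top"]: snap(c)
ml={c:[d['mask'] for d in viewer.silhouettes('counter1',c)] for c in("scene","top")}
for c in ml: print(c,[(m.sum(),np.argwhere(m).mean(0)[::-1].round(1).tolist()) for m in ml[c]])
yaw=-.23; S={'scene':np.array([553.4,249.9,0]),'top':np.array([555.4,252.6,0])}
Rz=Rn.from_euler('z',yaw).as_matrix()
wy=[-79.5,-26.5,26.5,79.5]
fe=[-108.5]+sum([[w-10,w+10] for w in wy],[])+[108.5]
front=[box(42,47,fe[i],fe[i+1],0,132) for i in range(0,10,2)]+[box(42,47,-108,108,0,12)]
for w in wy[:2]:
    occ={'scene':front+[box(-47,47,w+24,w+29,0,132)],'top':[box(-47,47,w-29,w-24,0,132),box(-47,-42,-108,108,0,132)]}
    mm={}
    for c in ml:
        u=proj(S[c]+Rz@[15,w,30],c)
        d=[np.hypot(*(np.argwhere(m).mean(0)[::-1]-u)) for m in ml[c]]
        if d and min(d)<12: mm[c]=cv2.GaussianBlur(ml[c][int(np.argmin(d))].astype(float),(0,0),1)
    for h in(20,28):
        best=[]
        for xl in np.arange(6,25,1.):
            for yl in (-3,-1.5,0,1.5,3):
                e={}
                for c,m in mm.items():
                    r=render(counter(h),Rz,S[c]+Rz@[xl,w+yl,5],c)*(1-render(occ[c],Rz,S[c],c))
                    e[c]=((cv2.GaussianBlur(r,(0,0),1)-m)**2).sum()
                best.append((sum(e.values()),xl,yl,{k:round(v,1) for k,v in e.items()}))
        best.sort(key=lambda b:b[0]); print(w,h,best[:3])
        for c in mm: print('   ',c,min(best,key=lambda b:b[3][c])[1:])
E
python3 c.py
```

```text
scene [(np.int64(78), [392.9, 229.3])]
top [(np.int64(61), [233.8, 209.2])]
-79.5 20 [(0, np.float64(6.0), -3, {}), (0, np.float64(6.0), -1.5, {}), (0, np.float64(6.0), 0, {})]
-79.5 28 [(0, np.float64(6.0), -3, {}), (0, np.float64(6.0), -1.5, {}), (0, np.float64(6.0), 0, {})]
-26.5 20 [(np.float64(3.36175943173573), np.float64(14.0), 0, {'scene': np.float64(1.2), 'top': np.float64(2.1)}), (np.float64(3.5113723264133387), np.float64(15.0), 0, {'scene': np.float64(2.0), 'top': np.float64(1.5)}), (np.float64(3.515382471398738), np.float64(15.0), -1.5, {'scene': np.float64(2.4), 'top': np.float64(1.1)})]
    scene (np.float64(12.0), 1.5, {'scene': np.float64(0.6), 'top': np.float64(6.0)})
    top (np.float64(16.0), -1.5, {'scene': np.float64(3.0), 'top': np.float64(1.0)})
-26.5 28 [(np.float64(6.048262867590179), np.float64(14.0), 0, {'scene': np.float64(3.2), 'top': np.float64(2.9)}), (np.float64(6.0758796896864204), np.float64(15.0), 0, {'scene': np.float64(3.5), 'top': np.float64(2.6)}), (np.float64(6.123437777794242), np.float64(14.0), 1.5, {'scene': np.float64(1.7), 'top': np.float64(4.5)})]
    scene (np.float64(14.0), 3, {'scene': np.float64(1.0), 'top': np.float64(7.1)})
    top (np.float64(15.0), -3, {'scene': np.float64(7.2), 'top': np.float64(1.2)})
```

```bash
sed -i "s/viewer.silhouettes('counter1',c)\]/(viewer.silhouettes('counter1',c)+viewer.silhouettes('counter3',c)+(snap(c) is None or [])+viewer.silhouettes('counter2',c))]/" c.py; sed -i "s/ or \[\])/ and [] or [])/" c.py; python3 c.py
```

```text
scene [(np.int64(65), [377.2, 221.9]), (np.int64(65), [377.2, 221.9])]
top [(np.int64(70), [248.5, 211.8]), (np.int64(74), [233.6, 209.3]), (np.int64(70), [248.5, 211.8]), (np.int64(74), [233.6, 209.3]), (np.int64(69), [248.4, 211.7]), (np.int64(73), [233.7, 209.4])]
-79.5 20 [(np.float64(4.758268534288442), np.float64(19.0), -1.5, {'scene': np.float64(4.0), 'top': np.float64(0.8)}), (np.float64(4.825831753725713), np.float64(18.0), -1.5, {'scene': np.float64(4.0), 'top': np.float64(0.8)}), (np.float64(4.9743443017751625), np.float64(20.0), -1.5, {'scene': np.float64(3.8), 'top': np.float64(1.2)})]
    scene (np.float64(16.0), 1.5, {'scene': np.float64(1.9), 'top': np.float64(5.8)})
    top (np.float64(19.0), -3, {'scene': np.float64(5.4), 'top': np.float64(0.2)})
-79.5 28 [(np.float64(9.486419061753331), np.float64(18.0), 0, {'scene': np.float64(6.1), 'top': np.float64(3.4)}), (np.float64(9.76825119335728), np.float64(19.0), 0, {'scene': np.float64(6.2), 'top': np.float64(3.5)}), (np.float64(10.158512860421684), np.float64(18.0), -1.5, {'scene': np.float64(8.5), 'top': np.float64(1.7)})]
    scene (np.float64(24.0), 3, {'scene': np.float64(2.7), 'top': np.float64(15.9)})
    top (np.float64(18.0), -3, {'scene': np.float64(10.8), 'top': np.float64(0.6)})
-26.5 20 [(np.float64(0.4077221211495815), np.float64(15.0), 0, {'top': np.float64(0.4)}), (np.float64(0.43556286805343597), np.float64(15.0), 1.5, {'top': np.float64(0.4)}), (np.float64(0.5243475410425158), np.float64(16.0), 1.5, {'top': np.float64(0.5)})]
    top (np.float64(15.0), 0, {'top': np.float64(0.4)})
-26.5 28 [(np.float64(0.39684244079568504), np.float64(15.0), 0, {'top': np.float64(0.4)}), (np.float64(0.4278496432806544), np.float64(14.0), 0, {'top': np.float64(0.4)}), (np.float64(0.46696866927229347), np.float64(15.0), -1.5, {'top': np.float64(0.5)})]
    top (np.float64(15.0), 0, {'top': np.float64(0.4)})
```

```bash
cat >> h.py <<'E'
def down(a): return (Rn.from_euler('z',a)*Rn.from_euler('x',np.pi)).as_rotvec()   # tool y=(sin a,-cos a)
def st():
    o=robot.observe(); return dict(t=round(o['t'],1),p=o['tcp_pos'].round(1).tolist(),F=o['contact_force'].round(1).tolist(),g=round(o['grip_width'],3),gf=round(o['grip_force'],1))
E
python3 - <<'E'
from h import *
a=np.pi/2+.296
o=robot.observe(); p=o['tcp_pos']
robot.servo_line([p[0]+80,p[1]-60,330],feed=250)
robot.movep([582.3,-2,330],down(a)); print(st(), robot.observe()['joints'].round(2))
ms={}
for c in("scene","top"): snap(c,c+'2'); ms[c]=mask('mug',c); print(c,pins('mug',c)[:1],pins('picker',c)[:1],pins('picker_fork',c)[:2])
grip(0.6,30)
E
```

```text
{'t': 5.6, 'p': [582.4, -0.4, 329.8], 'F': [-0.5, 0.0, 0.1], 'g': 1.003, 'gf': 0.0} [-0.62  0.27  0.7   1.64 -0.18  1.3   0.42]
scene [(0.89, array([577.4,  -1.3,   4.5]))] [(0.67, array([584.3,  -0.8,  11.7]))] [(0.62, array([582.9,  -3.5,  15.2])), (0.23, array([726.6,  23.4,  30.8]))]
top [] [] []
```

```bash
python3 - <<'E'
from h import *
robot.servo_line([582.3,-1.8,141],feed=120); robot.hold(.3); print(st())
grip(0,35); robot.hold(.3); print(st())
for c in ['scene']: snap(c,'g1'); print(pins('mug',c)[:1],pins('picker',c)[:1])
robot.servo_line([582.3,-1.8,330],feed=120); robot.hold(.5); print(st())
snap('scene','lift'); 
p=cv2.imread('pics/lift.png'); u=proj((582,0,200),'scene').astype(int); print(u)
cv2.imwrite('pics/liftc.png',cv2.resize(p[u[1]-80:u[1]+80,u[0]-90:u[0]+90],None,fx=3.6,fy=3.6,interpolation=2))
E
```

```text
{'t': 8.8, 'p': [582.4, -1.7, 141.2], 'F': [-0.0, -0.4, 0.3], 'g': 0.6, 'gf': 0.0}
{'t': 9.6, 'p': [582.3, -1.8, 141.0], 'F': [0.8, 0.4, -0.3], 'g': 0.274, 'gf': 35.0}
[] [(0.63, array([585. ,  -5.8,  13.1]))]
{'t': 12.0, 'p': [582.3, -1.8, 330.0], 'F': [0.1, -0.3, -1.1], 'g': 0.277, 'gf': 35.0}
[328 178]
```

View pics/liftc.png

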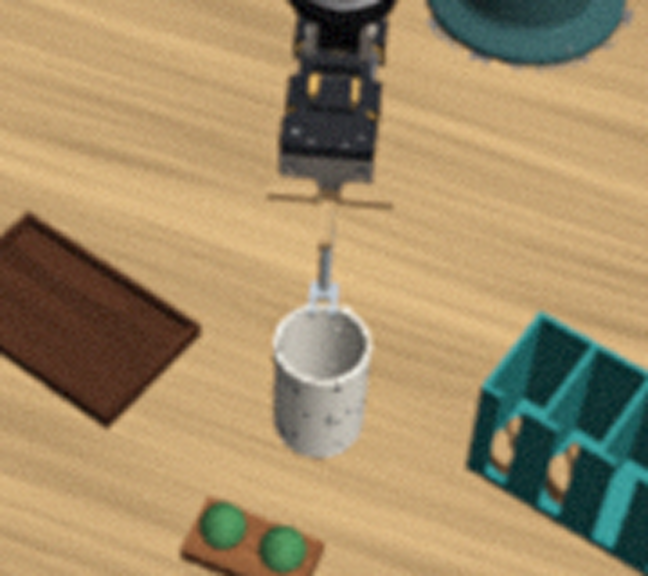

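The fork has come out of the mug and opens toward the camera, at about (322,295) in the crop. The mug is still upright. The grip reads wider than the handle should, so I measure how the picker sits in the hand.

```bash
cat > pk.py <<'E'
from h import *
def pickfit(cams=("scene","top"),verbose=1):
    o=robot.observe(); T=o['tcp_pos']; Rt=Rn.from_rotvec(o['tcp_rot'])
    yaw0=Rt.as_matrix()[:,0]; a=np.arctan2(yaw0[1],yaw0[0])-np.pi/2
    P0=T-np.array([0,0,133.])
    ms={}
    for c in cams:
        snap(c); m=mask('picker',c,P0+[0,0,70])
        if m is not None: ms[c]=m.astype(np.uint8)
        if verbose: print(c,pins('picker',c)[:1],pins('picker_fork',c)[:1])
    vis=M['picker'][2:]  # guard, shaft, fork
    def f(v):
        R=Rn.from_euler('zyx',[a+v[3]/40,v[4]/100,v[5]/100]).as_matrix(); p=P0+v[:3]
        e=0.02*((v/5)**2).sum()
        for c,m in ms.items():
            gz=proj(T+[0,0,-9],c)[1]
            w=np.ones((400,640)); w[:int(gz)]=0
            e+=(w*(cv2.GaussianBlur(render(vis,R,p,c),(0,0),.8)-cv2.GaussianBlur(m.astype(float),(0,0),.8))**2).sum()
        return e
    x0=np.zeros(6); r=minimize(f,x0,method='Nelder-Mead',options=dict(initial_simplex=np.vstack([x0]+[x0+5*e for e in np.eye(6)]),xatol=.1,fatol=.02,maxiter=500))
    v=r.x; print('cams',list(ms),'dxyz',v[:3].round(1),'dyaw',round(v[3]/40,3),'tilt',(v[4:]/100).round(3),'err',round(f(x0),1),round(r.fun,1))
    return v
if __name__=='__main__':
    pickfit(); pickfit(("scene",),0)
E
python3 pk.py
```

```text
scene [(0.59, array([587.9,  -6.2, 201.1]))] [(0.65, array([559.4, 219.5,   0. ]))]
top [] []
cams ['scene'] dxyz [-3.9 -1.9  2.1] dyaw 0.101 tilt [-0.026  0.028] err 69.5 37.8
cams ['scene'] dxyz [ 0.7 -0.7  4.4] dyaw -0.008 tilt [ 0.013 -0.009] err 17.1 12.3
```

```bash
cat > off.py <<'E'
from h import *
def shaft(c='scene',n=2):
    """mean lateral px offset of shaft mask vs TCP axis line, at two heights"""
    T=robot.observe()['tcp_pos']; out=[]
    for _ in range(n):
        snap(c); m=mask('picker',c,T-[0,0,70])
        if m is None: continue
        o=[]
        for lo,hi in((12,55),(60,105)):
            d=[]
            u0,u1=proj(T-[0,0,133-lo],c),proj(T-[0,0,133-hi],c)
            for r in range(int(min(u0[1],u1[1])),int(max(u0[1],u1[1]))+1):
                k=np.flatnonzero(m[r]); 
                x=u0[0]+(u1[0]-u0[0])*(r-u0[1])/(u1[1]-u0[1]); k=k[abs(k-x)<9]
                if 0<len(k)<8: d.append(k.mean()-x)
            o.append(round(float(np.median(d)),2) if d else None)
        out.append(o)
    K,R,t=cam(c); return out, (R@(T-[0,0,70])+t)[2]/K[0,0]
if __name__=='__main__':
    P=robot.observe()['tcp_pos']
    for d in (0,-np.pi/2,-np.pi,0):
        robot.movep([582.3,-1.8,330],down(np.pi/2+.296+d)); robot.hold(.3)
        print(d,robot.observe()['tcp_pos'].round(1),shaft())
    snap('scene','o1'); print(robot.observe()['t'])
E
python3 off.py
```

```text
0 [582.3  -1.8 330. ] ([[-0.25, -0.42], [-0.43, -0.45]], np.float64(2.7610853092507104))
-1.5707963267948966 [582.3  -1.9 330. ] ([[-0.17, -0.46], [-0.32, -0.57]], np.float64(2.761060294691515))
-3.141592653589793 [582.3  -1.9 330. ] ([[-0.7, -0.35], [-0.0, -0.4]], np.float64(2.76102246972383))
0 [582.3  -1.8 330. ] ([[-0.22, -0.26], [-0.41, -0.21]], np.float64(2.7610240971772457))
17.6667
```

```bash
sed -i 's/((q+.5)\*s)/(q*s)/' h.py; sed -i 's/k.mean()-x)/k.mean()+.5-x)/' off.py
python3 - <<'E'
from h import *
for i in range(2):
    for c in["scene","top"]: snap(c)
    for n,x0,h in [('sorter',[554.5,251,-.23],1),('mug',[582,-2,1.6],0),('tray',[575,-254,-.25],1)]:
        ms={c:mask(n,c) for c in("scene","top")}; ms={c:m for c,m in ms.items() if m is not None}
        for c in ms: print(n,c,*[np.array(z).tolist() for z in fit(M[n],{c:ms[c]},x0,hull=h)])
E
```

```text
sorter scene [556.062, 253.328, -0.229] 32.9
sorter top [557.225, 260.688, -0.222] 112.6
mug top [594.764, -56.791, 1.834] 222.4
tray scene [575.105, -250.121, -0.264] 53.9
tray top [571.449, -253.607, -0.268] 54.5
sorter scene [554.413, 252.222, -0.221] 4.1
sorter top [558.284, 255.648, -0.214] 121.3
mug scene [589.992, -50.194, 1.787] 12.9
mug top [593.597, -54.96, 2.054] 245.8
tray scene [573.753, -252.113, -0.275] 20.5
tray top [571.173, -254.994, -0.255] 20.3
```

```bash
cat > c2.py <<'E'
from h import *
robot.movep([560,-130,380],down(np.pi/2+.296))
acc={}
wy=[-79.5,-26.5,26.5,79.5]
fe=[-108.5]+sum([[w-10,w+10] for w in wy],[])+[108.5]
front=[box(42,47,fe[i],fe[i+1],0,132) for i in range(0,10,2)]+[box(42,47,-108,108,0,12)]
for it in range(3):
  for c in("scene","top"):
    snap(c); m=mask('sorter',c)
    if m is None: continue
    L=[d['mask'] for d in viewer.silhouettes('counter1',c)]
    # sorter mask excludes/ includes counters? union
    v,e=fit(M['sorter'],{c:m},[554.5,251.5,-.225],hull=True); print(c,v.tolist(),e)
    Rz=Rn.from_euler('z',v[2]).as_matrix(); S=np.array([v[0],v[1],0])
    for w in wy[:2]:
        occ={'scene':front+[box(-47,47,w+24,w+29,0,132)],'top':[box(-47,47,w-29,w-24,0,132),box(-47,-42,-108,108,0,132)]}[c]
        u=proj(S+Rz@[15,w,30],c); L2=[m for m in L if np.hypot(*(np.argwhere(m).mean(0)[::-1]-u))<8]
        if not L2: continue
        mm=cv2.GaussianBlur(L2[0].astype(float),(0,0),.8); oc=1-render(occ,Rz,S,c)
        for h in(20,28):
            b=[]
            for xl in np.arange(8,23,1.):
                for yl in np.arange(-4,4.1,1):
                    r=render(counter(h),Rz,S+Rz@[xl,w+yl,5],c)*oc
                    b.append((((cv2.GaussianBlur(r,(0,0),.8)-mm)**2).sum(),xl,yl))
            b=np.array(b); k=b[b[:,0]<b[:,0].min()*1.3+.1]
            print('  ',w,h,'err',b[:,0].min().round(2),'best',b[b[:,0].argmin(),1:],'mean',k[:,1:].mean(0).round(1))
E
python3 c2.py
```

```text
scene [555.003, 252.281, -0.223] 5.7
   -26.5 20 err 1.59 best [11.  0.] mean [11.  0.]
   -26.5 28 err 2.88 best [12.  2.] mean [12.2  2.3]
top [554.73, 250.641, -0.235] 5.7
   -26.5 20 err 1.25 best [14. -3.] mean [14.1 -3.1]
   -26.5 28 err 1.3 best [13. -4.] mean [14.  -3.8]
scene [554.981, 251.945, -0.232] 24.7
   -79.5 20 err 2.06 best [17. -2.] mean [18.8 -2.2]
   -79.5 28 err 2.26 best [22.  0.] mean [19.8  0.7]
   -26.5 20 err 1.54 best [12.  3.] mean [11.3  2.9]
   -26.5 28 err 2.07 best [12.  4.] mean [12.5  4. ]
top [554.38, 250.517, -0.238] 8.6
   -79.5 20 err 4.09 best [18. -4.] mean [18.2 -3.2]
   -79.5 28 err 5.06 best [17. -4.] mean [17.5 -3.6]
   -26.5 20 err 0.84 best [15.  1.] mean [15.5  1.5]
   -26.5 28 err 1.19 best [14.  0.] mean [14.5  0. ]
scene [-964.529, -53.012, 1.721] 129.7
top [555.011, 250.833, -0.227] 12.8
   -79.5 20 err 2.05 best [16. -4.] mean [16.5 -3.5]
   -79.5 28 err 2.38 best [16. -4.] mean [15.5 -3.7]
   -26.5 20 err 2.14 best [13.  2.] mean [13.2  1.5]
   -26.5 28 err 2.02 best [13.  0.] mean [13.   0.2]
```

```bash
cat >> h.py <<'E'
S0=np.array([554.8,251.2,0]); SY=-.23; SR=Rn.from_euler('z',SY).as_matrix()
def sl(x,y,fz): return (S0+SR@[x,y,fz+133]).tolist()   # picker axis at sorter-local x,y ; fork underside fz
SA=np.pi/2+SY
E
python3 - <<'E'
from h import *
c=np.array([13.5,-26.0])
robot.movep(sl(c[0]-41.5,c[1],200),down(SA)); robot.hold(.3); print(st())
robot.servo_line(sl(c[0]-41.5,c[1],90),feed=120); print(st())
robot.servo_line(sl(c[0]-41.5,c[1],34),feed=50); robot.hold(.3); print(st())
p=snap('scene','w2a'); u=proj(S0+SR@[15,-26,50],'scene').astype(int); print(u)
cv2.imwrite('pics/w2ac.png',cv2.resize(p[u[1]-45:u[1]+35,u[0]-50:u[0]+50,::-1],None,fx=7,fy=7,interpolation=2))
E
```

```text
{'t': 23.2, 'p': [522.0, 231.6, 333.0], 'F': [-0.4, -0.0, -1.0], 'g': 0.276, 'gf': 35.0}
{'t': 24.3, 'p': [522.0, 232.7, 223.8], 'F': [0.2, 0.4, -0.5], 'g': 0.276, 'gf': 35.0}
{'t': 25.9, 'p': [521.7, 232.3, 167.2], 'F': [-0.0, 0.2, -1.9], 'g': 0.28, 'gf': 35.0}
[396 226]
```

View pics/w2ac.png

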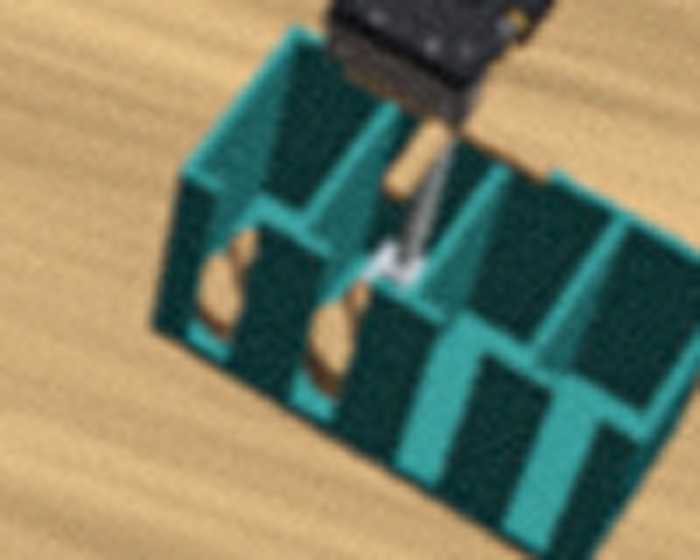

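The fork is down inside well 2, behind the knob: fork at about (395,262) in the crop, knob at the slit at about (355,290). Now I advance in steps, watching the force.

```bash
cat >> h.py <<'E'
def advance(f,start,stop,step=3,lim=3.0,feed=60):
    """f(s)->tcp position; step until force rise > lim"""
    robot.hold(.2); F0=np.mean([robot.observe()['contact_force'] for _ in range(3)],0); s=start
    log=[]
    while s<stop-1e-6:
        s=min(s+step,stop); robot.servo_line(f(s),feed=feed)
        d=robot.observe()['contact_force']-F0; log.append((round(s,1),d.round(1).tolist()))
        if np.linalg.norm(d)>lim: break
    return s,log
E
python3 - <<'E'
from h import *
c=np.array([13.5,-26.0])
s,l=advance(lambda s:sl(c[0]+s,c[1],34),-41.5,-15.5)
print(s); [print(x) for x in l]; print(st())
p=snap('scene','w2b'); u=proj(S0+SR@[15,-26,50],'scene').astype(int)
cv2.imwrite('pics/w2bc.png',cv2.resize(p[u[1]-45:u[1]+35,u[0]-50:u[0]+50,::-1],None,fx=7,fy=7,interpolation=2))
E
```

```text
-15.5
(-38.5, [0.0, -1.0, -0.1])
(-35.5, [-0.2, -0.9, 0.9])
(-32.5, [0.2, 0.0, -0.1])
(-29.5, [-0.6, -0.9, 0.0])
(-26.5, [-0.2, -0.3, 0.3])
(-23.5, [-0.6, -0.5, -0.7])
(-20.5, [-0.5, -0.2, -0.9])
(-17.5, [0.2, -0.6, 0.3])
(-15.5, [-0.9, -1.4, -0.3])
{'t': 28.4, 'p': [547.0, 226.3, 167.0], 'F': [-0.7, -0.9, -1.5], 'g': 0.275, 'gf': 35.0}
```

View pics/w2bc.png

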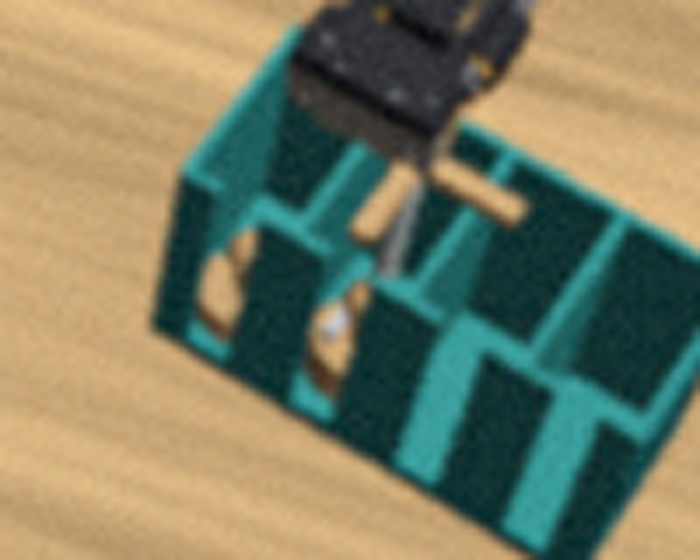

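The -y prong shows in the slit at (335,320), ahead of the neck, and the counter has not moved. Lifting.

```bash
python3 - <<'E'
from h import *
c=np.array([13.5,-26.0])
robot.servo_line(sl(c[0]-15.5,c[1],60),feed=40); robot.hold(.3); print(st())
robot.servo_line(sl(c[0]-15.5,c[1],205),feed=90); robot.hold(.5); print(st())
p=snap('scene','w2l'); T=robot.observe()['tcp_pos']; u=proj(T-[0,0,140],'scene').astype(int)
cv2.imwrite('pics/w2lc.png',cv2.resize(p[u[1]-40:u[1]+40,u[0]-50:u[0]+50,::-1],None,fx=6,fy=6,interpolation=2))
E
```

```text
{'t': 29.5, 'p': [546.9, 226.3, 192.8], 'F': [-0.7, 0.5, -1.4], 'g': 0.276, 'gf': 35.0}
{'t': 31.8, 'p': [546.9, 226.4, 338.0], 'F': [1.0, 0.4, -2.0], 'g': 0.276, 'gf': 35.0}
```

View pics/w2lc.png

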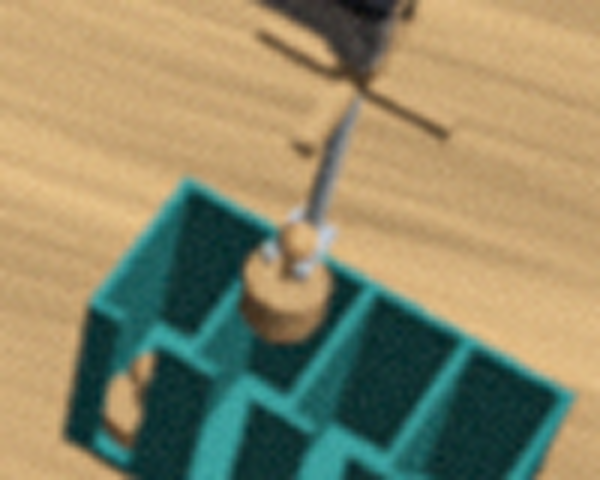

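The counter hangs squarely in the fork at (300,240). Next I re-check the tray and place it.

```bash
cat > place.py <<'E'
from h import *
import sys
yl=float(sys.argv[1])
r=[]
T=robot.observe()['tcp_pos']
for c in("scene","top"):
    snap(c); m=mask('tray',c)
    if c=='scene':
        Lc=[d['mask'] for d in viewer.silhouettes('counter1',c)]; u=proj(T-[0,0,145],c)
        Lc=[k for k in Lc if np.hypot(*(np.argwhere(k).mean(0)[::-1]-u))<20]
        if Lc:
            R=SR; 
            for h in(20,28):
                print('h',h,min((((cv2.GaussianBlur(render(counter(h),R,T+R@[17+dx,0,-133+13-h-28],c)-Lc[0],(0,0),.7))**2).sum().round(2),dx) for dx in range(-3,4)))
    if m is not None:
        v,e=fit(M['tray'],{c:m},[573,-253,-.265],hull=True); print(c,v.tolist(),e)
        if e<80: r.append(v)
tr=np.mean(r,0); print('tray',tr)
TR=Rn.from_euler('z',tr[2]).as_matrix(); a=np.pi/2+tr[2]
f=lambda x,y,fz:(np.array([tr[0],tr[1],0])+TR@[x-17,y,fz+133]).tolist()
robot.servo_line([T[0],T[1],345],feed=100)
n=6; P1=np.array(f(15,yl,150)); P1[2]=345
robot.servo_line(P1.tolist(),feed=220,rotation=down(a)); robot.hold(.4); print(st())
robot.servo_line(f(15,yl,60),feed=120); robot.servo_line(f(15,yl,44),feed=40)
s,l=advance(lambda s:f(15,yl,-s),-44,-36,step=2,lim=4); print(s,l[-1])
robot.hold(.3)
s,l=advance(lambda s:f(15-s,yl,36),0,45,step=5,lim=4); print(s,l[-1])
robot.servo_line(f(-30,yl,110),feed=150); robot.hold(.2); print(st())
p=snap('scene','pl%d'%yl); u=proj([tr[0],tr[1],40],'scene').astype(int)
cv2.imwrite('pics/pl%dc.png'%yl,cv2.resize(p[u[1]-50:u[1]+50,u[0]-60:u[0]+60,::-1],None,fx=5,fy=5,interpolation=2))
E
python3 place.py -48
```

```text
h 20 (np.float64(12.97), 0)
h 28 (np.float64(6.1), -2)
scene [574.405, -253.354, -0.265] 4.2
top [572.772, -254.392, -0.266] 19.6
tray [ 5.735885e+02 -2.538730e+02 -2.655000e-01]
{'t': 35.3, 'p': [559.1, -299.6, 345.0], 'F': [0.7, -0.8, -1.6], 'g': 0.279, 'gf': 35.0}
-36 (-36, [0.3, -0.5, -1.2])
45 (45, [0.3, -0.0, -0.5])
{'t': 42.0, 'p': [515.0, -287.7, 241.8], 'F': [0.1, -0.6, -1.3], 'g': 0.278, 'gf': 35.0}
```

View pics/pl-48c.png

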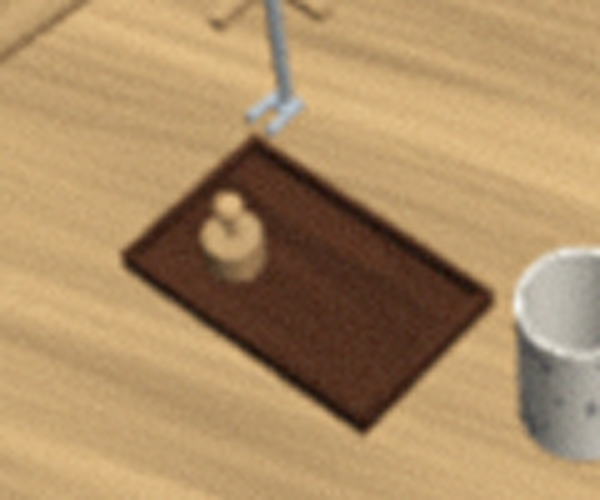

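The first counter stands upright in the tray at (233,240) and the fork is clear of it. Now the counter in well 1.

```bash
python3 - <<'E'
from h import *
c=np.array([17.5,-81.5])
T=robot.observe()['tcp_pos']; robot.servo_line([T[0],T[1],330],feed=150)
P=sl(c[0]-43,c[1],200); P[2]=330
robot.servo_line(P,feed=220,rotation=down(SA)); robot.hold(.3)
snap('scene'); print([ (round(d['confidence'],2),np.argwhere(d['mask']).mean(0)[::-1].round(1)) for d in viewer.silhouettes('counter1','scene')])
robot.servo_line(sl(c[0]-43,c[1],90),feed=120)
robot.servo_line(sl(c[0]-43,c[1],34.7),feed=50); robot.hold(.3); print(st())
s,l=advance(lambda s:sl(c[0]+s,c[1],34.7),-43,-15.5)
print(s); [print(x) for x in l[-5:]]; print(st())
p=snap('scene','w1b'); u=proj(S0+SR@[15,-60,50],'scene').astype(int)
cv2.imwrite('pics/w1bc.png',cv2.resize(p[u[1]-45:u[1]+35,u[0]-50:u[0]+50,::-1],None,fx=7,fy=7,interpolation=2))
E
```

```text
[(0.57, array([377.1, 222.2])), (0.43, array([240.7, 177.6])), (0.24, array([400.1, 158.4]))]
{'t': 48.1, 'p': [511.5, 177.7, 167.8], 'F': [0.2, -0.2, -1.0], 'g': 0.279, 'gf': 35.0}
-15.5
(-25, [-0.0, 0.1, -0.4])
(-22, [0.0, -0.0, -0.1])
(-19, [0.4, -0.0, -0.2])
(-16, [0.1, -1.0, -0.1])
(-15.5, [-0.3, -0.2, -0.2])
{'t': 50.8, 'p': [538.1, 171.4, 167.7], 'F': [-0.6, 0.2, -1.3], 'g': 0.278, 'gf': 35.0}
```

View pics/w1bc.png

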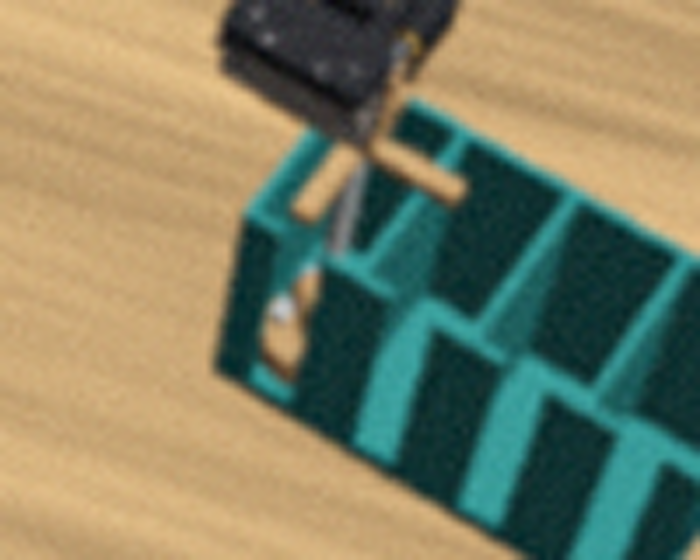

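The -y prong shows ahead of the neck at (280,305), and there was no jam force. I advance slightly more, lift and check.

```bash
python3 - <<'E'
from h import *
c=np.array([17.5,-81.5])
s,l=advance(lambda s:sl(c[0]+s,c[1],34.7),-15.5,-14,step=.75,lim=2.5); print(s,l)
robot.servo_line(sl(c[0]+s,c[1],60),feed=40); robot.hold(.3); print(st())
robot.servo_line(sl(c[0]+s,c[1],205),feed=90); robot.hold(.5); print(st())
p=snap('scene','w1l'); T=robot.observe()['tcp_pos']; u=proj(T-[0,0,140],'scene').astype(int)
cv2.imwrite('pics/w1lc.png',cv2.resize(p[u[1]-40:u[1]+40,u[0]-50:u[0]+50,::-1],None,fx=6,fy=6,interpolation=2))
E
```

```text
-14.0 [(-14.8, [-0.3, -1.1, 1.1]), (-14.0, [-0.8, -0.3, -0.1])]
{'t': 52.6, 'p': [539.5, 171.0, 192.8], 'F': [0.4, 0.3, -1.8], 'g': 0.277, 'gf': 35.0}
{'t': 54.9, 'p': [539.6, 171.1, 338.0], 'F': [-1.7, 0.1, -1.7], 'g': 0.275, 'gf': 35.0}
```

View pics/w1lc.png

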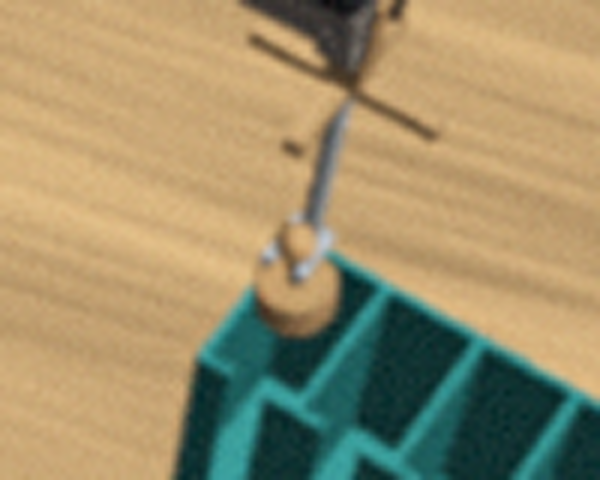

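The second counter hangs in the fork at (300,240) and wells 1–4 look empty. Placing it.

```bash
python3 place.py 48
```

```text
h 20 (np.float64(33.44), -3)
h 28 (np.float64(43.1), -3)
scene [572.896, -252.53, -0.274] 15.4
top [571.217, -253.944, -0.274] 7.2
tray [ 5.720565e+02 -2.532370e+02 -2.740000e-01]
{'t': 57.7, 'p': [583.1, -206.3, 345.0], 'F': [0.5, -1.1, -1.8], 'g': 0.276, 'gf': 35.0}
-36 (-36, [0.2, 0.1, 0.3])
45 (45, [0.6, -1.1, -0.6])
{'t': 64.5, 'p': [539.2, -194.3, 241.9], 'F': [-0.1, -0.7, -0.8], 'g': 0.276, 'gf': 35.0}
```

View pics/pl48c.png

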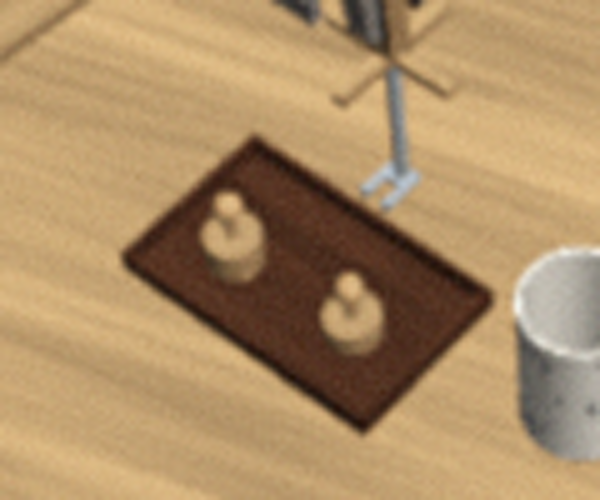

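Both counters stand upright in the tray, at (233,240) and (352,318). Now I locate the shifted mug.

```bash
python3 - <<'E'
from h import *
T=robot.observe()['tcp_pos']; robot.servo_line([T[0],T[1],370],feed=150)
robot.movep([480,-330,380],down(np.pi/2+.0)); print(st())
for i in range(2):
  for c in("scene","top"):
    snap(c); m=mask('mug',c); print(c,[(x,y.tolist()) for x,y in pins('mug',c)[:1]])
    if m is not None: print(m.sum(),[ (q.tolist(),e) for q,e in [fit(M['mug'],{c:m},[591,-51,a]) for a in(1.8,)]], [ (q.tolist(),e) for q,e in [fit(M['mug'][:1],{c:cv2.morphologyEx(m.astype(np.uint8),cv2.MORPH_OPEN,np.ones((9,9),np.uint8))},[591,-51,0])]])
    if c=='top': cv2.imwrite('pics/mugtop.png',snap(c)[:,:,::-1])
p=cv2.imread('pics/mugtop.png'); u=proj([591,-51,80],'top').astype(int); cv2.imwrite('pics/mugtopc.png',cv2.resize(p[u[1]-35:u[1]+35,u[0]-40:u[0]+40],None,fx=6,fy=6,interpolation=2))
E
```

```text
{'t': 66.2, 'p': [479.5, -330.0, 379.1], 'F': [-0.2, 0.7, -1.4], 'g': 0.28, 'gf': 35.0}
scene [(0.66, [588.2, -49.7, 4.6])]
975 [([591.009, -49.406, 1.827], np.float64(10.7))] [([590.577, -49.549, 0.032], np.float64(5.6))]
top []
458 [([591.318, -51.32, 1.61], np.float64(8.5))] [([591.301, -52.152, 0.048], np.float64(14.7))]
scene [(0.84, [588.7, -52.0, 2.3])]
987 [([591.826, -50.1, 1.92], np.float64(10.9))] [([591.746, -50.208, 0.035], np.float64(6.8))]
top []
71 [([330.644, -18.721, 0.735], np.float64(442.3))] [([296.921, 18.595, 1.499], np.float64(376.7))]
```

View pics/mugtopc.png

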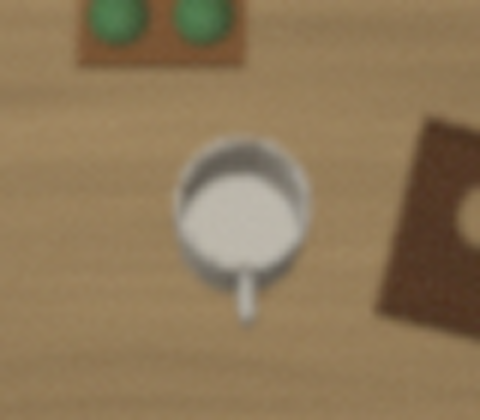

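The mug is upright and empty, centre at about (242,213) in the crop, at world (591,-51). Now I return the picker.

```bash
python3 - <<'E'
from h import *
m=[591.3,-50.6]; a=np.pi/2+.296
robot.movep(m+[330],down(a)); robot.hold(.3); print(st())
s,l=advance(lambda s:m+[-s],-330,-285,step=15,lim=4,feed=100); print(s,l[-1])
s,l=advance(lambda s:m+[-s],s,-150,step=9,lim=4,feed=90); print(s,l[-1])
s,l=advance(lambda s:m+[-s],s,-139.5,step=1,lim=3,feed=30); print(s,l); print(st())
p=snap('scene','ret'); u=proj(m+[100],'scene').astype(int)
cv2.imwrite('pics/retc.png',cv2.resize(p[u[1]-40:u[1]+40,u[0]-50:u[0]+50,::-1],None,fx=6,fy=6,interpolation=2))
E
```

```text
{'t': 68.3, 'p': [591.3, -51.7, 330.0], 'F': [-0.5, -0.4, -1.4], 'g': 0.276, 'gf': 35.0}
-285 (-285, [0.2, -0.5, -0.0])
-150 (-150, [-1.2, -0.3, 0.6])
-140 [(-149, [1.0, -1.3, -1.3]), (-148, [-0.2, -1.9, -0.3]), (-147, [-0.9, -0.9, -0.8]), (-146, [-0.8, -1.0, -1.5]), (-145, [-0.9, -1.9, -0.9]), (-144, [-0.4, -0.5, -0.4]), (-143, [0.1, -1.1, -0.9]), (-142, [1.2, -1.3, -0.6]), (-141, [-0.1, -1.6, 0.9]), (-140, [-2.4, -1.6, 4.7])]
{'t': 76.1, 'p': [591.6, -50.6, 140.9], 'F': [-2.0, -0.4, 4.2], 'g': 0.278, 'gf': 35.0}
```

View pics/retc.png

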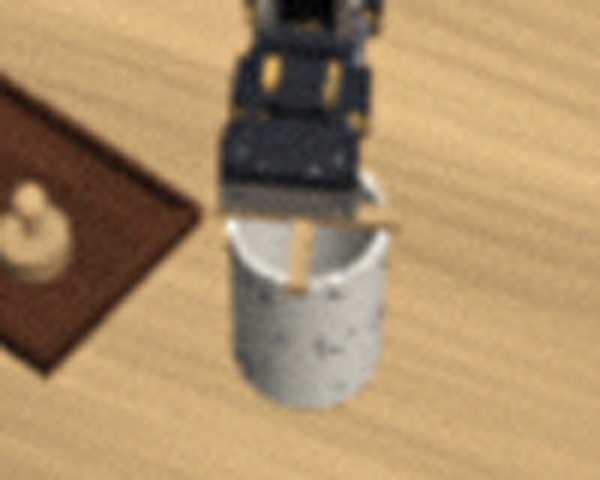

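The guard cross rests on the rim, with its front arm over the near rim at (298,290), and contact came at the expected height. Releasing.

```bash
python3 - <<'E'
from h import *
m=[591.3,-50.6]
robot.servo_line(m+[141],feed=20); robot.hold(.3); grip(0.6); robot.hold(.3); print(st())
robot.servo_line(m+[330],feed=100)
robot.servo_line([480,60,400],feed=200); robot.hold(.5); print(st())
for c in('scene','top'):
    p=snap(c,'fin_'+c)
    for n in('mug','picker','tray','counter1','stand','abacus','pot'): print(c,n,[(x,y.tolist()) for x,y in pins(n,c)[:3]])
p=cv2.imread('pics/fin_scene.png'); cv2.imwrite('pics/finc.png',cv2.resize(p[90:310,180:500],(800,550),interpolation=2))
E
```

```text
{'t': 77.6, 'p': [591.3, -50.6, 141.0], 'F': [-0.4, -0.2, -1.1], 'g': 0.6, 'gf': 0.0}
{'t': 81.1, 'p': [480.0, 60.0, 399.9], 'F': [0.0, -0.2, 0.5], 'g': 0.6, 'gf': 0.0}
scene mug [(0.69, [588.5, -48.5, 4.4])]
scene picker [(0.82, [592.9, -53.6, 13.5])]
scene tray [(0.96, [573.9, -253.5, 5.5])]
scene counter1 [(0.67, [592.9, -211.5, 7.7]), (0.63, [575.3, -306.6, 5.0]), (0.25, [555.9, 245.5, 3.5])]
scene stand [(0.67, [730.7, -1.2, 3.4])]
scene abacus [(0.59, [452.3, -568.6, 2.9])]
scene pot [(0.71, [554.4, 479.3, -0.9])]
top mug [(0.84, [588.9, -50.9, 1.9])]
top picker [(0.45, [591.4, -49.1, 7.6])]
top tray [(0.86, [569.7, -255.2, 3.3]), (0.24, [555.1, 252.5, -1.0])]
top counter1 [(0.57, [593.0, -204.0, 6.9]), (0.52, [573.2, -308.2, 2.3])]
top stand [(0.83, [730.2, -1.2, 5.2]), (0.51, [725.4, -28.5, 32.2]), (0.28, [457.8, -570.9, -0.4])]
top abacus [(0.86, [454.3, -566.2, 2.1])]
top pot [(0.9, [552.6, 481.3, 2.8])]
```

View pics/finc.png

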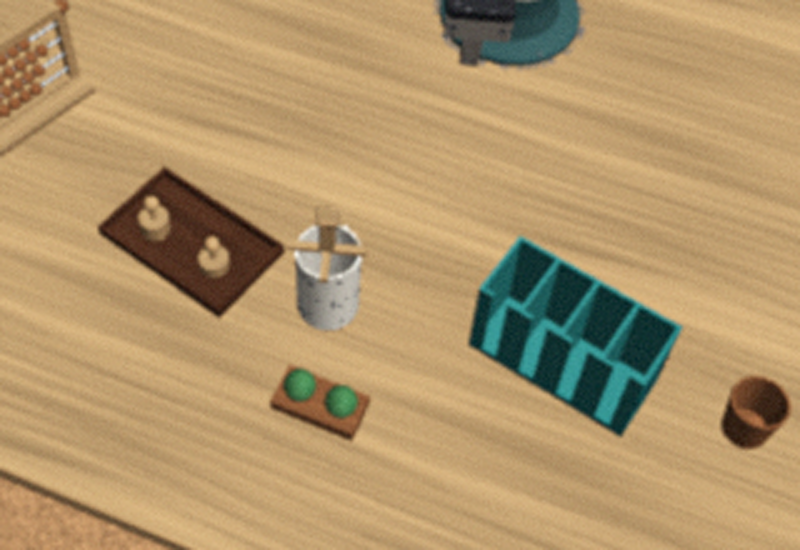

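Both counters stand in the tray at (152,218) and (213,257). The picker is upright in the mug at (328,245), all wells are empty, and the marbles, abacus and pot are where they started.

```bash
python3 -c "
from h import *
print(robot.job_done())"
```

```text
the job is handed in; nothing more can be done
None
```

I handed the job in at about 81 s: the two counters that were present stand upright in the tray, the picker is back fork-down in the mug with its guard on the rim, and the mug (which got shifted about 5 cm during the run), marbles, abacus and pot look fine in the final pictures.

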